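Mount an oilstone on the inclined honing stand and clamp it

ROBOT

A 6-joint arm with a two-finger parallel gripper is mounted at the origin on a cart in front of the work surface, level with it; the furniture and walls round the work are solid. World frame = base frame: x ahead of the robot, y to its left, z up, the work surface at z = 0. Lengths are in mm, angles in rad, forces in N, time in s.
With the tool pointing down it reaches from about 375 to 825 mm from the base axis. Payload 5.5 kg.
Tool frame: the origin (TCP) lies at the very end of the fingers, on their centre line; the grasp point (between the pads) lies 19 mm behind it; z points along the fingers, x is the direction in which the jaws open and shut, and the axes are right-handed (so a half turn about z gives the same grasp; the last joint's range is limited). The gripper opens to 85 mm and grips with 20 to 120 N. Pads are 22 mm wide; open, the fingers measure 114 mm over their backs; the gripper's body (76 mm by 85 mm) begins 54 mm behind the grasp point. The pads swing forward as they close: fully open they stand 13 mm farther back than shut.
Start: joints at [-1.254, 0.314, -0.047, 1.21, 0, 1.571], TCP at [186.913, -570.139, 231.299] pointing down, gripper open.
Joint ranges: [-2.67, 2.67], [-0.69, 1.73], [-1.03, 1.25], [-2.08, 2.16], [-1.42, 1.45], [-3.14, 3.14]. Speed limits (rad/s): [2.39, 2.39, 3.01, 3.14, 3.14, 3.14].

INTERFACE

Orientations are given as a rotation vector (axis times angle).
In Python, from workcell import bot, optics, ticket, spot_in, place_of gives the robot as it stands. The module is installed in compiled form; this text tells all that it offers.
- The arm moves only by the tool apply_moves, never from a script. Its argument "plan" is one flat list of numbers, 7 for each row, row after row: the finger opening in mm, from 0 to 85.4, then the shift along the tool's x, y, z in mm, then the turn, a rotation vector about the tool's x, y, z in rad. In form: [claw, dx, dy, dz, rx, ry, rz, claw, dx, dy, dz, rx, ry, rz, ...]. A call has 1 to 10 rows; each row is the pose to reach, as a shift and turn from the pose commanded when the call began, along the tool's axes at that moment; what a row does not reach only later rows make up. A row lasts 1/8 s, in which the tool goes at most 62.5 mm and 10.7 degrees, less where a joint would pass 70% of its speed; a pose out of reach is approached as far as the arm can. A call with a gripper value outside its range is refused whole. The fingers move at their own pace and stop on an object; "newtons" is the grip in N (left out, the last holds). Time passes only in rows, so rows that repeat a pose let the fingers close. It gives the time, the measured TCP pose, the force and the opening at its end, in the units of the state.
- bot.get_obs(): the state, without advancing time (a new reading comes with each control period).
- optics.grab_frame(name): name is "scene" or "top" or "wrist"; returns a dict with "image" (420x560x3 uint8, blue, green, red), "camera_matrix" (3x3 intrinsics, pixels), "R" (3x3) and "t" (3): a world point X has camera coordinates R X + t; the wrist camera has in their place "mount" (4x4, takes a point from camera to tool coordinates, whose origin is the TCP and whose axes are the tool frame's). Camera axes: x right, y down, z forward; pixel columns grow to the right and rows downward; lengths in mm; the calibration is good to about 2 mm. A picture is of the moment at which its call begins: read the wrist's pose just before it. There is no depth.
- ticket.finish_job(): hands the job in, once; it reports no verdict.
Trained networks look in a picture, given as the dict that the camera call returned (one of the last four; its "shot" number tells which), for a name from the list of things; names that differ only in an ending like _2 or _b are one class to them, and where a whole thing is asked for, a point or a joint stands for the part that bears it (a point fixed in the world has none). Each returns a list of dicts, best first, with "conf" (0 to 1); they miss things now and then, are a little off and sometimes report something else, mostly with a low value. They report only what shows in the picture. A call takes as long as a camera call.
- spot_in(picture, target): "position" ([x, y, z] in mm, in world coordinates, good to about 4 mm: the middle of the surface that is visible of it).
- place_of(picture, target): "position" ([x, y, z] in mm, in world coordinates, good to about 4 mm: a listed point, or the origin of a listed thing).
The state is a dict: "time": time; "joints": joint angles; "joint_vel": joint speeds; "joint_torque": joint torques, N m; "tool_pos": TCP position; "orientation": TCP orientation; "contact_force": force on the tool from outside, world axes, zero at the start; "ft_torque": the same for the moment, N m; "gripper_width": finger opening in mm.
Only numpy, scipy, OpenCV 4.12 (cv2) and the standard library are available. Lean on these libraries where they do the work, as an engineer would, in place of code of your own. Each camera call takes 0.05 s, during which the arm holds its last target. There are 200 camera calls.

TASK

Get the honing stand ready for sharpening: swing its clamp lever fully open, lay the oilstone gently along the middle of the sloped bed with its lower end at the brass stop, and let go of it there. Then swing the lever all the way back to clamp the stone hard against the brass stop; do not shift the block of compound, the oil bottle, the slot saw or the roll of tape.

Things in the scene. Friction and masses are not known exactly. Their poses are not given: they have to be found in the camera images.
- oilstone: the oilstone: a grey and brown two-grit block 45 mm wide (its x), 140 mm long (its y), 24 mm high, 0.15 to 0.3 kg, lying flat on the worktop behind the grinder (a motor with a wheel, 0.23 m tall, at the front edge) or to the right of that. Origin: centre of its underside; z up. Either end may face up the slope.
- honing_stand: the fixed honing stand: a grey cast base 205 mm long (its x) and 100 mm wide that carries a bar sloping at 30 degrees, low end towards the robot. Origin: on the worktop under the middle of the base; x horizontal, uphill; z up. It never moves in a run. The bed's origin lies 85 mm downhill and 48 mm above this origin.
- bed: the stand's sloped bed: a bar 36 mm wide (the stone overhangs 4 mm each side), black rubber face, no side rails. Origin: on the bed surface at the inner face of the brass toe stop, midway across; x up the slope, y level across, z square out of the bed. Toe stop: 12 mm above the bed, 9 mm thick. A mounted stone has its underside on z = 0, centre at x = 70 mm, y = 0, its long axis along x.
- lever (a joint): clamp lever, rad: 0 = open (arm along the bed's -y, to the right), 1.55 = clamped (arm along the bed's +x, uphill), turning counter-clockwise seen from above the bed, about a line parallel to the bed's z through its x = 188 mm, y = 0. Friction holds it; 2 to 4 N at the grip moves it. It drives the jaw 10 mm per rad towards the toe. It starts at 0.95 to 1.5: too far shut for the stone to go in.
- lever_grip (a point): middle of the lever's upright black grip: a round handle 17 to 20 mm thick, 43 mm long, parallel to the bed's z, 64 mm from the pivot; this point is 48 mm above the bed plane, the grip reaches 23 mm below and 20 mm above it. The lever's 9 mm thick arm is right under the grip.
- clamp_pad: the jaw's rubber pad, 32 mm wide, reaching 20 mm above the bed. Origin: on the bed surface at the pad's face: bed x = 150 mm with the lever open, about 135 mm when shut without a stone. It is sprung (3 to 9 N, 8 mm), so the lever still closes fully on the 140 mm stone and pushes it down to the toe stop.
- compound_1: a red-brown block of polishing compound, 34 x 100 x 30 mm; it may lie in the place where the oilstone lies in another start. A bystander; origin at the centre of its underside
- oil_bottle: a small amber dropper bottle of honing oil with a red nozzle, standing, 31 mm across and 91 mm tall. A bystander; origin at the centre of its underside
- slot_saw: a screw-slot saw with a turned wooden handle, 214 mm long, lying flat beside the polishing machine, the white cabinet 0.45 m tall at the left end of the bench (from about x = 0.4 m and y = 0.4 m outwards). A bystander; origin at the centre of its underside
- tape_1: a roll of black tape lying flat, 60 mm across, 19 mm high. A bystander; origin at the centre of its underside

How it is judged:
By the outcome, as a careful person would: the job done as asked, in the order asked, and still so for the second after the job is handed in, with the robot touching nothing.
It also fails if it takes over 72 s, if anything falls off the work surface, if the arm or the gripper's body presses on something with over 40 N, if the wrist force passes 120 N, or if a joint passes its speed limit or range.

## Working session

There is one attempt and no reset: what is moved stays moved. The work goes in short steps, Python scripts to look and compute and a tool call to move; the robot and the scene stay as the last step left them, time stands still between calls to the robot, and variables do not carry over. Pictures are saved under pics/ and viewed, about 8 in all and at most 12, crops included, and the job is handed in when it is done.

Besides the shell and the picture viewer there is one more tool, called as name(argument=value, ...) on one line, values as JSON. apply_moves: Moves the arm, as the interface text tells. Its arguments: {"type":"object","properties":{"plan":{"type":"array","items":{"type":"number"}},"newtons":{"type":"number"}},"required":["plan"]}

```bash
mkdir -p pics
cat > h.py <<'E'
import numpy as np, cv2
from scipy.spatial.transform import Rotation as Ro
from workcell import bot, optics, ticket, spot_in, place_of
np.set_printoptions(precision=3,suppress=True)
def proj(f,X):
    c=f["R"]@np.asarray(X,float)+f["t"]; u=f["camera_matrix"]@c; return u[:2]/u[2]
def onplane(f,uv,z=0,n=(0,0,1),p0=None):
    n=np.asarray(n,float); p0=np.array([0,0,z],float) if p0 is None else np.asarray(p0)
    R=np.asarray(f["R"]);t=np.asarray(f["t"]);o=-R.T@t
    d=R.T@np.linalg.inv(f["camera_matrix"])@np.array([uv[0],uv[1],1.]); return o+d*((n@(p0-o))/(n@d))
def wrist():
    s=bot.get_obs(); f=optics.grab_frame("wrist")
    T=np.eye(4);T[:3,:3]=Ro.from_rotvec(s["orientation"]).as_matrix();T[:3,3]=s["tool_pos"]
    C=np.linalg.inv(T@np.asarray(f["mount"])); f["R"]=C[:3,:3];f["t"]=C[:3,3]; return f
def rel(pos,R,pos0=None,R0=None):
    """shift and turn from the current pose to a world target"""
    s=bot.get_obs(); p=np.asarray(s["tool_pos"]) if pos0 is None else pos0; R0=Ro.from_rotvec(s["orientation"]) if R0 is None else R0
    return R0.inv().apply(np.asarray(pos)-p), (R0.inv()*R).as_rotvec()
def sh():
    s=bot.get_obs(); 
    for k in("time","tool_pos","orientation","joints","contact_force","gripper_width"): print(k,np.round(s[k],3))
E
python3 - <<'E'
from h import *
sh()
for n in("scene","top"):
    f=optics.grab_frame(n); cv2.imwrite(f"pics/{n}0.png",f["image"])
    print(n,-f["R"].T@f["t"])
    for t in("oilstone","honing_stand","bed","lever_grip","clamp_pad","compound_1","oil_bottle","slot_saw","tape_1"):
        print(t,[(np.round(d["position"]),round(d["conf"],2)) for d in place_of(f,t)[:2]],[(np.round(d["position"]),round(d["conf"],2)) for d in spot_in(f,t)[:1]])
E
```

```text
time 0.0
tool_pos [ 186.732 -569.599  230.435]
orientation [-2.543  1.843  0.002]
joints [-1.254  0.314 -0.048  1.21  -0.     1.571]
contact_force [ 0.983  0.56  -0.457]
gripper_width 85.508
scene [150.512 695.033 838.326]
oilstone [(array([650.,  70.,  -1.]), 0.93)] [(array([642.,  84.,  23.]), 0.88)]
honing_stand [(array([ 463., -304.,   -2.]), 0.92)] [(array([ 496., -325.,   80.]), 0.64)]
bed [] []
lever_grip [(array([ 511., -403.,  211.]), 0.49)] [(array([ 510., -386.,  177.]), 0.64)]
clamp_pad [(array([ 490., -326.,  120.]), 0.53), (array([ 660., -277.,   -4.]), 0.45)] [(array([ 486., -324.,  133.]), 0.58)]
compound_1 [(array([ 622., -151.,    3.]), 0.94)] [(array([ 614., -142.,   27.]), 0.54)]
oil_bottle [] [(array([ 497., -321.,   81.]), 0.22)]
slot_saw [] [(array([386., 369.,  19.]), 0.82)]
tape_1 [(array([ 660., -275.,   -3.]), 0.53)] [(array([ 656., -268.,   14.]), 0.61)]
top [ 473.925  -13.204 1092.848]
oilstone [(array([649.,  72.,  -2.]), 0.57)] [(array([647.,  76.,  22.]), 0.96)]
honing_stand [(array([ 461., -304.,   -2.]), 0.72)] [(array([ 476., -303.,   19.]), 0.96)]
bed [(array([ 406., -245.,   46.]), 0.62)] [(array([ 481., -314.,  107.]), 0.65)]
lever_grip [(array([ 515., -398.,  208.]), 0.82)] [(array([ 514., -379.,  175.]), 0.51)]
clamp_pad [(array([ 492., -328.,  117.]), 0.6), (array([467., 345.,   4.]), 0.52)] [(array([ 489., -324.,  136.]), 0.49)]
compound_1 [(array([ 624., -156.,    1.]), 0.89)] [(array([ 615., -151.,   27.]), 0.61)]
oil_bottle [(array([588., 294.,  -0.]), 0.49)] [(array([586., 286.,  48.]), 0.53)]
slot_saw [(array([469., 346.,   2.]), 0.61)] [(array([461., 346.,  23.]), 0.74)]
tape_1 [(array([ 660., -274.,    2.]), 0.65)] [(array([ 657., -271.,   20.]), 0.62)]
```

View pics/scene0.png

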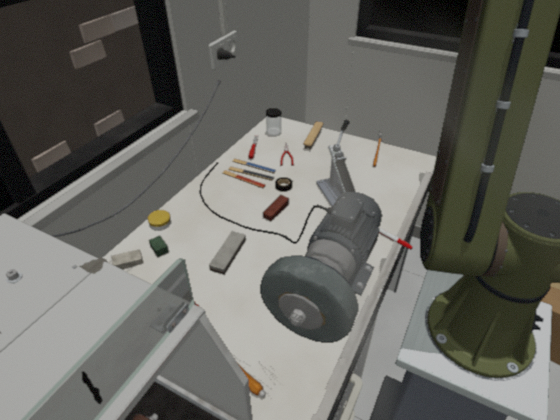

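View pics/top0.png

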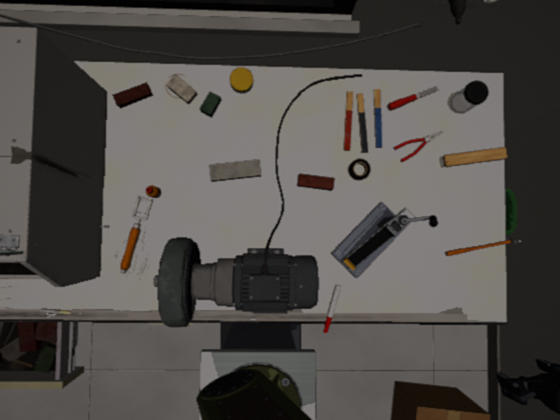

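The scene view shows the stone at about (228,252), the compound block at (276,208), the tape at (284,184) and the stand behind the grinder at about (340,175). In the top view the stone is at (235,170), running about 8° off the image row. The stand's brass toe is at (350,262) and the lever grip at (433,221), so the networks agree with the pictures. Next is a close look from above the stand.

```bash
cat >> h.py <<'E'
import json,os
ST=json.load(open("st.json")) if os.path.exists("st.json") else dict(o=[462,-304,-1],yaw=-0.81)
def frames(o=None,yaw=None):
    o=np.array(ST["o"],float) if o is None else o; yaw=ST["yaw"] if yaw is None else yaw
    d=np.array([np.cos(yaw),np.sin(yaw),0]); B=o-85*d+[0,0,48]
    ex=d*np.cos(np.pi/6)+[0,0,.5]; ey=np.array([-np.sin(yaw),np.cos(yaw),0]); return B,np.c_[ex,ey,np.cross(ex,ey)]
def bedpt(p,**k): B,M=frames(**k); return B+M@np.asarray(p,float)
def grip(q,z=48,r=64,**k): return bedpt([188+r*np.sin(q),-r*np.cos(q),z],**k)
def toolR(jaw,z):
    z=z/np.linalg.norm(z); x=jaw-z*(jaw@z); x/=np.linalg.norm(x); return Ro.from_matrix(np.c_[x,np.cross(z,x),z])
def go(name,p,R=None):
    a,b=rel(p,R if R is not None else Ro.from_rotvec(bot.get_obs()["orientation"])); print(name,np.round(a,1),np.round(b,3),"deg",np.round(np.degrees(np.linalg.norm(b))),"world",np.round(p,1))
def leverR():
    B,M=frames(); return toolR(M@[.73,.68,0],-M[:,2])
E
python3 - <<'E'
from h import *
for q in(0,.9,1,1.1,1.5): print(q,grip(q))
print(bedpt([0,0,0]),bedpt([150-9.5,0,0]))
go("up",[187,-570,330]); go("look",bedpt([120,-10,230]),leverR())
E
```

```text
0 [ 452.749 -387.104  182.569]
0.9 [ 500.225 -401.852  207.636]
1 [ 506.216 -400.598  209.496]
1.1 [ 512.136 -398.769  211.088]
1.5 [ 533.945 -386.141  214.489]
[ 403.393 -242.436   47.   ] [ 487.288 -330.564  117.25 ]
up [ -0.1  -0.1 -98.7] [0. 0. 0.] deg 0.0 world [ 187 -570  330]
look [-249.6 -294.   -74.9] [-0.085  0.549 -1.165] deg 74.0 world [ 388.5 -241.3  306.2]
```

Run:
```python
from h import *
go("look",bedpt([170,-30,200]),leverR())
```

```text
look [-188.4 -301.   -73.9] [-0.085  0.549 -1.165] deg 74.0 world [ 414.2 -297.3  305.2]
```

apply_moves(plan=[85, 0, 0, -60, 0, 0, 0, 85, -188, -301, -74, -0.085, 0.549, -1.165, 85, -188, -301, -74, -0.085, 0.549, -1.165, 85, -188, -301, -74, -0.085, 0.549, -1.165, 85, -188, -301, -74, -0.085, 0.549, -1.165, 85, -188, -301, -74, -0.085, 0.549, -1.165, 85, -188, -301, -74, -0.085, 0.549, -1.165, 85, -188, -301, -74, -0.085, 0.549, -1.165, 85, -188, -301, -74, -0.085, 0.549, -1.165, 85, -188, -301, -74, -0.085, 0.549, -1.165])

```text
time: 3.15
tool_pos: [414.3, -298.2, 305.8]
orientation: [2.725, -0.087, 0.519]
contact_force: [-0.5, 0.6, 0.3]
gripper_width: 84.9
```

Run:
```python
from h import *
sh()
f=wrist(); cv2.imwrite("pics/w1.png",f["image"])
for t in("honing_stand","bed","lever_grip","clamp_pad"):
    print(t,[(np.round(d["position"]),round(d["conf"],2)) for d in place_of(f,t)[:2]])
for n,p in(("toe",[0,0,0]),("pad",[140,0,0]),("piv",[188,0,0])): print(n,proj(f,bedpt(p)))
for q in(.95,1.1): print(q,proj(f,grip(q,z=68)))
```

```text
time 3.15
tool_pos [ 414.284 -298.208  305.792]
orientation [ 2.725 -0.087  0.519]
joints [-0.535 -0.305 -0.638  0.731 -0.137  1.064]
contact_force [-0.456  0.645  0.281]
gripper_width 84.894
honing_stand [(array([ 460., -302.,    3.]), 0.97)]
bed [(array([ 400., -242.,   53.]), 0.81)]
lever_grip [(array([ 508., -401.,  208.]), 0.83)]
clamp_pad [(array([ 494., -328.,  117.]), 0.58)]
toe [157.048  21.252]
pad [274.809 131.581]
piv [310.505 165.024]
0.95 [330.309 252.71 ]
1.1 [341.163 249.928]
```

View pics/w1.png

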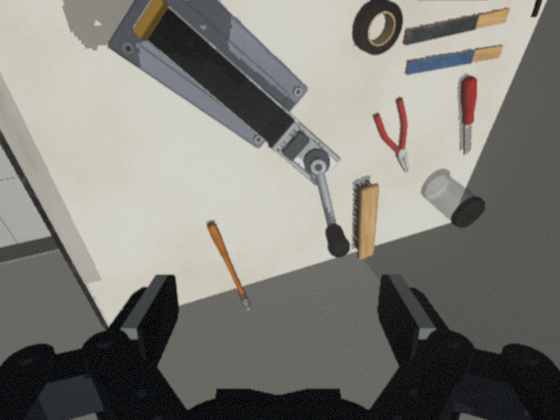

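The wrist view shows the brass toe at about (160,20), the black bed running down to (282,131), the pivot at (316,160) and the grip top at (338,240). The model fits to within a few pixels. I'll refine the yaw and sideways offset from the black bed face.

Run:
```python
from h import *
f=wrist(); im=f["image"]; B,M=frames()
g=im.max(2); m=np.zeros_like(g); cv2.fillPoly(m,[np.array([[130,0],[200,0],[310,110],[265,155]])],1)
ys,xs=np.nonzero((g<45)&(m>0))
n,l,s,c=cv2.connectedComponentsWithStats(((g<45)&(m>0)).astype(np.uint8)); k=1+s[1:,4].argmax(); ys,xs=np.nonzero(l==k)
P=np.array([M.T@(onplane(f,(x,y),n=M[:,2],p0=B)-B) for x,y in zip(xs,ys)])
for a in range(0,150,15):
    r=P[(P[:,0]>=a)&(P[:,0]<a+15)]
    if len(r): print(a,len(r),np.percentile(r[:,1],[3,97]),np.percentile(r[:,1],[3,97]).mean())
print(np.percentile(P[:,0],[.5,99.5]))
b=im.astype(int);ys,xs=np.nonzero((b[:,:,2]-b[:,:,0]>50)&(np.arange(420)[:,None]<60)&(np.arange(560)[None]<230))
P=np.array([M.T@(onplane(f,(x,y),n=M[:,2],p0=B+12*M[:,2])-B) for x,y in zip(xs,ys)]);print(len(P),np.percentile(P[:,:2],[2,50,98],axis=0))
```

```text
0 431 [-6.582 13.818] 3.6180184711220233
15 507 [-8.198 14.524] 3.162969983964633
30 528 [-9.628 14.899] 2.6354512829640875
45 497 [-11.106  15.215] 2.0542789386141784
60 470 [-11.541  16.096] 2.2775063743734814
75 380 [-9.255 16.398] 3.5714889152943634
90 277 [-8.21 17.12] 4.4547851250155786
105 125 [ 1.173 17.675] 9.424139649628357
[  1.947 114.499]
554 [[ -7.683 -18.131]
 [ -2.587  -0.568]
 [  3.19   15.208]]
```

Run:
```python
from h import *
f=wrist(); B,M=frames()
c=[(-20,-40),(200,-40),(200,40),(-20,40)]
src=np.float32([proj(f,bedpt([x,y,0])) for x,y in c]); dst=np.float32([((x+20)*3.5,(40-y)*3.5) for x,y in c])
w=cv2.warpPerspective(f["image"],cv2.getPerspectiveTransform(src,dst),(770,280),flags=cv2.INTER_CUBIC)
w=cv2.convertScaleAbs(w,alpha=2)
for y in(-18,18): cv2.line(w,(0,int((40-y)*3.5)),(770,int((40-y)*3.5)),(0,255,0),1)
for x in(0,150): cv2.line(w,(int((x+20)*3.5),0),(int((x+20)*3.5),280),(0,255,0),1)
cv2.imwrite("pics/bed1.png",w)
```

```text
(no output)
```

View pics/bed1.png

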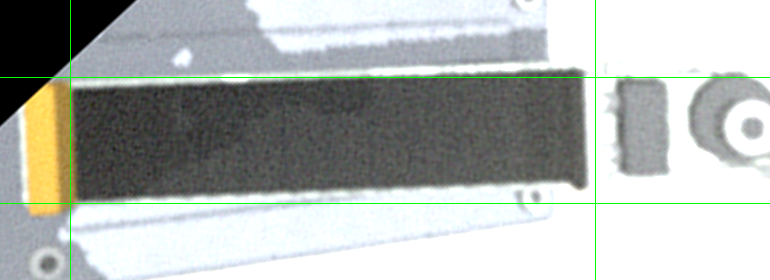

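Run:
```python
import h,json
from h import *
yaw=-0.81+.034; B=bedpt([1,-1.2,0]); o=B-[0,0,48]+85*np.array([np.cos(yaw),np.sin(yaw),0]); o[2]=0
json.dump(dict(o=list(o),yaw=yaw),open("st.json","w")); h.ST.update(o=list(o),yaw=yaw); print(o)
f=wrist()
for q in(.95,1.0,1.05,1.1,1.2): print(q,grip(q),proj(f,grip(q,z=68)),proj(f,grip(q,z=25)))
im=f["image"];ys,xs=np.nonzero((im.max(2)<40)&(np.arange(420)[:,None]<262)&(np.arange(420)[:,None]>200)&(abs(np.arange(560)[None]-335)<22)); print(xs.mean(),ys.mean(),np.percentile(xs,[1,99]),np.percentile(ys,[1,99]))
print(proj(f,bedpt([188,0,40])))
```

```text
[ 463.787 -303.427    0.   ]
0.95 [ 508.296 -399.267  209.599] [336.088 251.393] [329.711 231.666]
1.0 [ 511.261 -398.466  210.496] [339.744 250.561] [332.929 230.915]
1.05 [ 514.203 -397.522  211.327] [343.367 249.565] [336.117 230.017]
1.1 [ 517.115 -396.437  212.088] [346.949 248.407] [339.266 228.973]
1.2 [ 522.821 -393.854  213.394] [353.96  245.611] [345.424 226.455]
338.0 244.0 [330.16 345.84] [242.04 245.96]
[318.619 172.985]
```

Run:
```python
from h import *
R=leverR()
go("pre",grip(.97,z=105),R); go("at",grip(.97,z=31),R)
```

```text
pre [52.1 50.6 94.7] [ 0.013  0.012 -0.03 ] deg 2.0 world [ 489.1 -379.   259.3]
at [ 53.   49.6 168.7] [ 0.013  0.012 -0.03 ] deg 2.0 world [ 515.6 -404.9  195.2]
```

apply_moves(plan=[60, 52, 50, 95, 0.013, 0.012, -0.03, 60, 52, 50, 95, 0.013, 0.012, -0.03, 60, 52, 50, 95, 0.013, 0.012, -0.03], newtons=20)

```text
time: 3.92
tool_pos: [489.7, -379.6, 255.2]
orientation: [2.735, -0.037, 0.523]
contact_force: [-0.8, 1.1, -0.4]
gripper_width: 60.4
```

Run:
```python
from h import *
f=wrist(); cv2.imwrite("pics/w2.png",f["image"]); sh()
print([(np.round(d["position"]),round(d["conf"],2)) for d in place_of(f,"lever_grip")[:2]], proj(f,grip(.97,z=68)),proj(f,grip(.97,z=48)))
go("at",grip(.97,z=31),leverR())
```

```text
time 3.975
tool_pos [ 489.009 -378.625  256.469]
orientation [ 2.734 -0.036  0.524]
joints [-0.616 -0.063 -0.562  0.558 -0.08   0.96 ]
contact_force [-0.332  0.827  0.283]
gripper_width 60.041
[(array([ 511., -399.,  211.]), 0.9)] [278.085 248.249] [278.181 234.183]
at [ 0.9  1.4 73. ] [-0.002  0.002  0.   ] deg 0.0 world [ 515.6 -404.9  195.2]
```

View pics/w2.png

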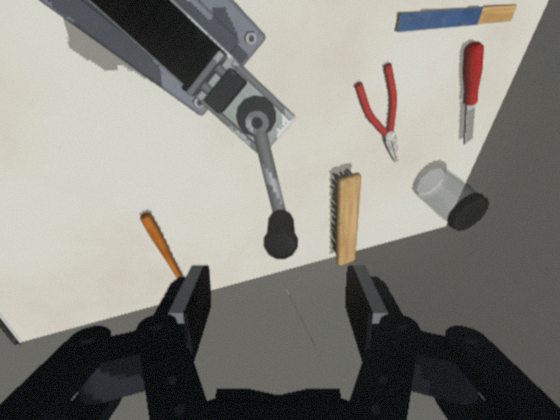

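The grip's top is at (281,240) against a predicted (278,248), so it lies squarely between the fingers. Descend and grip.

apply_moves(plan=[60, 1, 0, 40, 0, 0, 0, 60, 1, 0, 72, 0, 0, 0, 60, 1, 0, 72, 0, 0, 0, 5, 1, 0, 72, 0, 0, 0, 5, 1, 0, 72, 0, 0, 0, 5, 1, 0, 72, 0, 0, 0, 5, 1, 0, 72, 0, 0, 0, 5, 1, 0, 72, 0, 0, 0], newtons=20)

```text
time: 5.03
tool_pos: [516.3, -403.6, 199.2]
orientation: [2.729, -0.035, 0.532]
contact_force: [-4.1, 4.5, 7.7]
gripper_width: 17.8
```

Run:
```python
from h import *
sh(); B,M=frames(); print("bed tcp",M.T@(np.array(bot.get_obs()["tool_pos"])-B))
R=leverR()
for q in(.8,.6,.4,.2,0.05,-.03): go(q,grip(q,z=31),R)
```

```text
time 5.025
tool_pos [ 516.295 -403.567  199.157]
orientation [ 2.729 -0.035  0.532]
joints [-0.626  0.05  -0.593  0.406 -0.075  0.951]
contact_force [-4.051  4.49   7.723]
gripper_width 17.787
bed tcp [242.389 -34.694  34.597]
0.8 [-13.    1.5   3.6] [ 0.001 -0.002  0.   ] deg 0.0 world [ 505.4 -406.7  191.8]
0.6 [-25.7   0.8   3.5] [ 0.001 -0.002  0.   ] deg 0.0 world [ 493.6 -406.7  186.9]
0.4 [-38.1  -2.4   3.5] [ 0.001 -0.002  0.   ] deg 0.0 world [ 482.4 -404.3  181.3]
0.2 [-49.6  -7.9   3.5] [ 0.001 -0.002  0.   ] deg 0.0 world [ 472.2 -399.6  175.2]
0.05 [-57.4 -13.5   3.5] [ 0.001 -0.002  0.   ] deg 0.0 world [ 465.5 -394.6  170.4]
-0.03 [-61.2 -17.    3.4] [ 0.001 -0.002  0.   ] deg 0.0 world [ 462.3 -391.6  167.9]
```

apply_moves(plan=[10, 0, 0, -4, 0, 0, 0, 10, -13, 1.5, -4, 0, 0, 0, 10, -26, 1, -4, 0, 0, 0, 10, -38, -2.5, -4, 0, 0, 0, 10, -50, -8, -4, 0, 0, 0, 10, -57.5, -13.5, -4, 0, 0, 0, 10, -62, -17, -4, 0, 0, 0, 10, -62, -17, -4, 0, 0, 0])

```text
time: 6.02
tool_pos: [461.0, -390.7, 175.3]
orientation: [2.725, -0.036, 0.537]
contact_force: [7.9, -6.7, -2.1]
gripper_width: 17.8
```

Run:
```python
from h import *
sh(); B,M=frames(); print("bed tcp",M.T@(np.array(bot.get_obs()["tool_pos"])-B)); f=M.T@np.array(bot.get_obs()["contact_force"]);print("bed force",f)
f=wrist(); cv2.imwrite("pics/w3.png",f["image"])
print([(np.round(M.T@(d["position"]-B)),round(d["conf"],2)) for t in("lever_grip","clamp_pad") for d in place_of(f,t)[:1]])
```

```text
time 6.025
tool_pos [ 461.036 -390.706  175.339]
orientation [ 2.725 -0.036  0.537]
joints [-0.676 -0.026 -0.735  0.333 -0.049  0.908]
contact_force [ 7.863 -6.671 -2.126]
gripper_width 17.833
bed tcp [188.524 -64.22   38.194]
bed force [ 7.844  0.746 -6.983]
[(array([187., -65.,  47.]), 0.97), (array([152.,   6.,  -1.]), 0.65)]
```

The lever is at its open stop: the TCP is at bed (188.5, −64.2) with 8 N against it. Release and retract.

apply_moves(plan=[50, 0, 0, 0, 0, 0, 0, 50, 0, 0, 0, 0, 0, 0, 50, 0, 0, 0, 0, 0, 0, 50, 0, 0, -60, 0, 0, 0, 50, 0, 0, -120, 0, 0, 0, 85, 0, 0, -150, 0, 0, 0, 85, 0, 0, -150, 0, 0, 0])

```text
time: 7.05
tool_pos: [405.6, -336.6, 305.2]
orientation: [2.727, -0.035, 0.535]
contact_force: [0.1, 0.3, 0.2]
gripper_width: 83.1
```

Run:
```python
from h import *
sh(); B,M=frames()
f=wrist()
print([(np.round(M.T@(d["position"]-B)),round(d["conf"],2)) for t in("lever_grip","clamp_pad") for d in place_of(f,t)[:1]])
a=np.radians(8)
R=toolR(np.array([np.cos(a),np.sin(a),0]),np.array([0,0,-1.]))
go("mid",[560,-120,330],R);go("stone",[600,72,220],R)
```

```text
time 7.05
tool_pos [ 405.554 -336.578  305.206]
orientation [ 2.727 -0.035  0.535]
joints [-0.655 -0.284 -0.63   0.699 -0.06   0.925]
contact_force [0.147 0.293 0.186]
gripper_width 83.092
[(array([189., -65.,  48.]), 0.81), (array([151.,   6.,  -1.]), 0.63)]
mid [ 164.6 -206.2  -45.7] [ 0.386 -0.351 -0.161] deg 31.0 world [ 560 -120  330]
stone [ 169.9 -426.9   -3.1] [ 0.386 -0.351 -0.161] deg 31.0 world [600  72 220]
```

apply_moves(plan=[85, 80, -100, -23, 0.19, -0.17, -0.08, 85, 165, -206, -46, 0.386, -0.351, -0.161, 85, 165, -206, -46, 0.386, -0.351, -0.161, 85, 165, -206, -46, 0.386, -0.351, -0.161, 85, 165, -206, -46, 0.386, -0.351, -0.161, 85, 170, -427, -3, 0.386, -0.351, -0.161, 85, 170, -427, -3, 0.386, -0.351, -0.161, 85, 170, -427, -3, 0.386, -0.351, -0.161, 85, 170, -427, -3, 0.386, -0.351, -0.161, 85, 170, -427, -3, 0.386, -0.351, -0.161])

```text
time: 8.45
tool_pos: [598.8, 73.0, 217.9]
orientation: [3.132, 0.223, -0.005]
contact_force: [0.1, 0.4, 0.2]
gripper_width: 84.9
```

Run:
```python
from h import *
sh(); f=wrist(); cv2.imwrite("pics/w4.png",f["image"])
for t in("oilstone","oil_bottle"): print(t,[(np.round(d["position"]),round(d["conf"],2)) for d in place_of(f,t)[:2]])
```

```text
time 8.45
tool_pos [598.758  72.973 217.941]
orientation [ 3.132  0.223 -0.005]
joints [ 0.122  0.328 -0.058  1.188 -0.002  1.551]
contact_force [0.051 0.372 0.194]
gripper_width 84.876
oilstone [(array([648.,  69.,   0.]), 0.58)]
oil_bottle []
```

View pics/w4.png

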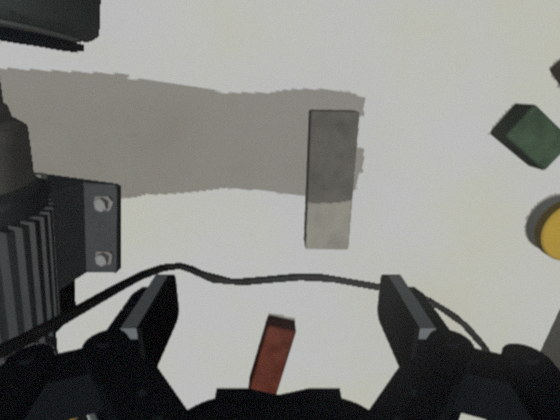

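The stone is clearly seen, with top-face corners at about (309,110), (358,111), (349,248) and (306,247). The cord passes in front of it at row 280.

Run:
```python
from h import *
f=wrist(); P=np.array([onplane(f,c,24) for c in[(310,110),(358,111),(349,248),(306,247)]]); print(P)
L=lambda i,j:np.linalg.norm(P[i]-P[j]); print(L(0,1),L(1,2),L(2,3),L(3,0))
c=P.mean(0); d=(P[0]+P[1]-P[2]-P[3])[:2]; h=np.arctan2(-d[0],d[1]); print(c,"jaw heading deg",np.degrees(h))
R=toolR(np.array([np.cos(h),np.sin(h),0]),np.array([0,0,-1.]))
c[2]=80; go("above",c,R); c[2]=4; go("at",c,R)
for q in [(200,280),(300,275),(380,285)]: print("cord",onplane(f,q,3))
```

```text
[[622.525 137.94   24.   ]
 [667.15  143.23   24.   ]
 [687.189   3.957  24.   ]
 [641.729  -1.142  24.   ]]
44.93821184770792 140.7079613645805 45.745079420927965 140.40213251792238
[654.648  70.996  24.   ] jaw heading deg 8.024593082633729
above [ 53.3   6.5 141.8] [ 0.002 -0.002 -0.002] deg 0.0 world [654.6  71.   80. ]
at [ 53.1   6.3 217.8] [ 0.002 -0.002 -0.002] deg 0.0 world [654.6  71.    4. ]
cord [529.606 -69.073   3.   ]
cord [643.88  -46.695   3.   ]
cord [738.808 -46.953   3.   ]
```

apply_moves(plan=[80, 53, 6.5, 62, 0, 0, 0, 80, 53, 6.5, 124, 0, 0, 0, 80, 53, 6.5, 180, 0, 0, 0, 80, 53, 6.5, 205, 0, 0, 0, 80, 53, 6.5, 216, 0, 0, 0, 80, 53, 6.5, 216, 0, 0, 0, 40, 53, 6.5, 216, 0, 0, 0, 40, 53, 6.5, 216, 0, 0, 0, 40, 53, 6.5, 216, 0, 0, 0, 40, 53, 6.5, 216, 0, 0, 0], newtons=40)

```text
time: 9.9
tool_pos: [655.7, 72.4, 7.5]
orientation: [3.132, 0.219, 0.007]
contact_force: [-1.1, -0.7, 6.0]
gripper_width: 43.9
```

Run:
```python
from h import *
sh()
```

```text
time 9.9
tool_pos [655.683  72.403   7.508]
orientation [3.132 0.219 0.007]
joints [ 0.111  0.58  -0.18   0.806 -0.002  1.542]
contact_force [-1.146 -0.678  5.97 ]
gripper_width 43.891
```

apply_moves(plan=[40, 0, 0, -20, 0, 0, 0, 40, 0, 0, -60, 0, 0, 0, 40, 0, 0, -60, 0, 0, 0, 40, 0, 0, -60, 0, 0, 0], newtons=50)

```text
time: 10.4
tool_pos: [654.3, 72.5, 65.6]
orientation: [3.132, 0.219, 0.004]
contact_force: [0.3, -0.1, -1.9]
gripper_width: 44.0
```

```bash
cat >> h.py <<'E'
def stoneR():
    B,M=frames(); return toolR(M[:,1],-M[:,2])
def bedtcp():
    s=bot.get_obs();B,M=frames(); print("bed tcp",M.T@(np.array(s["tool_pos"])-B),"bed F",M.T@np.array(s["contact_force"]),"rel rot",np.degrees((stoneR().inv()*Ro.from_rotvec(s["orientation"])).as_rotvec()),"w",s["gripper_width"],"t",s["time"])
E
python3 - <<'E'
from h import *
sh()
R=stoneR()
go("mid",[590,-60,310]); go("mid2",[520,-170,310],R); go("above",bedpt([69,0,110]),R); print(R.as_rotvec())
E
```

```text
time 10.4
tool_pos [654.257  72.457  65.576]
orientation [3.132 0.219 0.004]
joints [ 0.111  0.522 -0.127  0.919 -0.002  1.543]
contact_force [ 0.307 -0.08  -1.901]
gripper_width 44.009
mid [ -81.5  122.7 -244.4] [0. 0. 0.] deg 0.0 world [590 -60 310]
mid2 [-166.1  221.9 -244.4] [-0.502  0.17  -0.64 ] deg 48.0 world [ 520 -170  310]
above [-289.5  282.3 -112.3] [-0.502  0.17  -0.64 ] deg 48.0 world [ 406.5 -247.2  177.8]
[2.439 1.024 0.274]
```

apply_moves(plan=[40, 0, 0, -62, 0, 0, 0, 40, 0, 0, -124, 0, 0, 0, 40, 0, 0, -186, 0, 0, 0, 40, -40, 60, -230, 0, 0, 0, 40, -81, 122, -245, 0, 0, 0, 40, -166, 222, -245, -0.502, 0.17, -0.64, 40, -166, 222, -245, -0.502, 0.17, -0.64, 40, -166, 222, -245, -0.502, 0.17, -0.64, 40, -166, 222, -245, -0.502, 0.17, -0.64, 40, -166, 222, -245, -0.502, 0.17, -0.64])

```text
time: 11.65
tool_pos: [517.9, -169.9, 308.4]
orientation: [2.438, 1.027, 0.272]
contact_force: [-0.0, 1.0, -1.4]
gripper_width: 43.6
```

Run:
```python
from h import *
sh(); R=stoneR(); bedtcp()
go("above",bedpt([70,0,110]),R); go("near",bedpt([70,0,40]),R)
```

```text
time 11.65
tool_pos [ 517.863 -169.882  308.379]
orientation [2.438 1.027 0.272]
joints [-0.134 -0.177 -0.53   0.786 -0.305  0.572]
contact_force [-0.03   0.963 -1.358]
gripper_width 43.58
bed tcp [156.219 133.19  210.467] bed F [-1.282  0.666 -0.828] rel rot [ 0.037 -0.06  -0.155] w 43.580180126601405 t 11.65
above [-132.9  -86.5  100.7] [-0.001  0.001  0.003] deg 0.0 world [ 407.1 -247.8  178.3]
near [-132.8  -86.5  170.7] [-0.001  0.001  0.003] deg 0.0 world [ 432.1 -272.3  117.6]
```

apply_moves(plan=[40, -62, -40, 30, 0, 0, 0, 40, -110, -70, 70, 0, 0, 0, 40, -133, -86.5, 100, 0, 0, 0, 40, -133, -86.5, 100, 0, 0, 0, 40, -133, -86.5, 140, 0, 0, 0, 40, -133, -86.5, 140, 0, 0, 0, 40, -133, -86.5, 140, 0, 0, 0])

```text
time: 12.52
tool_pos: [423.8, -261.2, 146.4]
orientation: [2.44, 1.024, 0.274]
contact_force: [0.6, 0.8, -1.4]
gripper_width: 43.9
```

Run:
```python
from h import *
sh(); bedtcp()
f=wrist(); cv2.imwrite("pics/w5.png",f["image"])
```

```text
time 12.525
tool_pos [ 423.795 -261.184  146.437]
orientation [2.44  1.024 0.274]
joints [-0.444 -0.19  -0.942  0.32  -0.164  0.29 ]
contact_force [ 0.603  0.772 -1.384]
gripper_width 43.921
bed tcp [72.488  2.138 71.814] bed F [-0.787  0.974 -1.143] rel rot [ 0.052 -0.01  -0.01 ] w 43.92093832872023 t 12.525
```

View pics/w5.png

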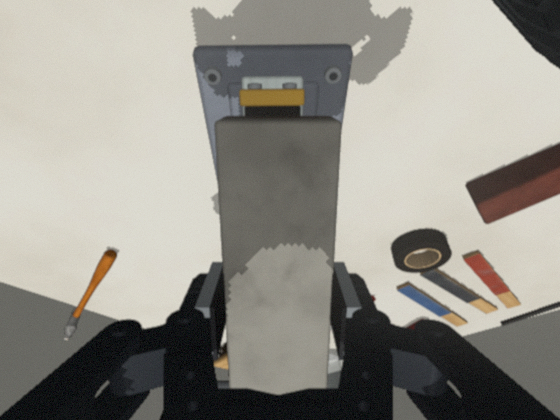

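The lower end of the held stone is at about (217..340, 118) and the brass stop at (240..304, 97). It lines up with the bed to within a few mm; I'll measure the offset.

Run:
```python
from h import *
f=wrist(); B,M=frames(); s=bot.get_obs(); tz=(M.T@(np.array(s["tool_pos"])-B))[2]
b=lambda uv,z: M.T@(onplane(f,uv,n=M[:,2],p0=B+z*M[:,2])-B)
for uv in[(240,97),(304,97),(240,105),(303,105)]: print("brass",uv,b(uv,12))
for uv in[(246,113),(300,113)]: print("bed edge",uv,b(uv,0))
for uv in[(195,50),(351,50)]: print("base",uv)
for uv in[(217,125),(340,125),(223,240),(335,240),(230,385),(328,385)]: print("stone",uv,b(uv,tz-7.5+24))
```

```text
brass (240, 97) [ -4.012 -17.36   12.   ]
brass (304, 97) [-3.998 18.025 12.   ]
brass (240, 105) [  0.241 -17.506  12.   ]
brass (303, 105) [ 0.255 17.568 12.   ]
bed edge (246, 113) [  5.306 -15.325   0.   ]
bed edge (300, 113) [ 5.319 16.728 -0.   ]
base (195, 50)
base (351, 50)
stone (217, 125) [  3.839 -18.034  88.831]
stone (340, 125) [ 3.859 25.426 88.831]
stone (223, 240) [ 48.07  -18.109  88.831]
stone (335, 240) [48.104 25.925 88.831]
stone (230, 385) [120.408 -18.491  88.831]
stone (328, 385) [120.465  26.423  88.831]
```

apply_moves(plan=[40, -3.3, 0, 30, 0, 0, 0, 40, -3.3, 0, 52, 0, 0, 0, 40, -3.3, 0, 56, 0, 0, 0, 40, -3.3, 0, 56, 0, 0, 0])

```text
time: 13.12
tool_pos: [441.4, -283.4, 98.2]
orientation: [2.439, 1.024, 0.274]
contact_force: [-0.8, -0.3, -1.5]
gripper_width: 43.5
```

Run:
```python
from h import *
bedtcp(); f=wrist(); B,M=frames(); s=bot.get_obs(); tz=(M.T@(np.array(s["tool_pos"])-B))[2]
cv2.imwrite("pics/w6.png",cv2.resize(f["image"][40:200,160:400],None,fx=3,fy=3,interpolation=cv2.INTER_CUBIC))
```

```text
bed tcp [72.761 -1.372 16.013] bed F [-1.002 -0.785 -1.13 ] rel rot [-0.008 -0.009  0.009] w 43.54142975758993 t 13.125
```

View pics/w6.png

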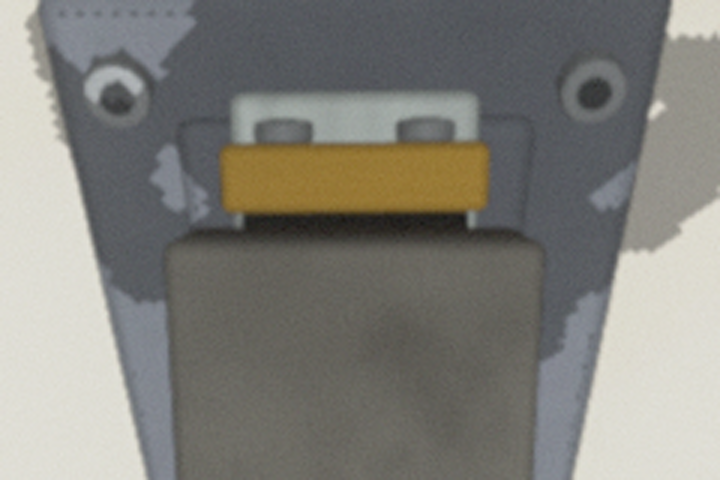

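The crop shows the brass at 221..489 and the stone at 167..543, both centred on 355, so the stone is centred with a small gap to the toe. Lower it gently.

apply_moves(plan=[40, 0, 0, 4, 0, 0, 0, 40, 0, 0, 7, 0, 0, 0, 40, 0, 0, 8, 0, 0, 0, 40, 0, 0, 8, 0, 0, 0])

```text
time: 13.68
tool_pos: [444.0, -286.2, 91.2]
orientation: [2.439, 1.023, 0.274]
contact_force: [-6.3, 5.6, 8.2]
gripper_width: 43.4
```

```bash
python3 -c "
from h import *
bedtcp()"
```

```text
bed tcp [72.562 -1.576  7.946] bed F [-3.139 -0.399 11.337] rel rot [-0.012 -0.009  0.019] w 43.44398376072044 t 13.675
```

Contact at TCP z ≈ 8. Ease off slightly and slide downhill to the stop.

apply_moves(plan=[40, 0, 0, -1, 0, 0, 0, 40, 0, -1.5, -1, 0, 0, 0, 40, 0, -3, -1, 0, 0, 0, 40, 0, -3, -1, 0, 0, 0])

```text
time: 14.18
tool_pos: [442.7, -284.9, 90.9]
orientation: [2.438, 1.022, 0.275]
contact_force: [0.5, -2.0, 1.7]
gripper_width: 43.5
```

```bash
python3 -c "
from h import *
bedtcp()"
```

```text
bed tcp [70.796 -1.596  8.669] bed F [ 2.355 -1.066  0.548] rel rot [-0.117 -0.037  0.033] w 43.52894464034176 t 14.175
```

apply_moves(plan=[40, 0, -1, 0.3, 0, 0, 0, 40, 0, -1.5, 0.3, 0, 0, 0, 40, 0, -1.5, 0.3, 0, 0, 0])

```text
time: 14.55
tool_pos: [442.7, -284.9, 90.8]
orientation: [2.436, 1.021, 0.276]
contact_force: [2.2, -5.1, 3.5]
gripper_width: 43.3
```

```bash
python3 -c "
from h import *
bedtcp()"
```

```text
bed tcp [70.749 -1.571  8.631] bed F [ 6.219 -2.146  0.507] rel rot [-0.243 -0.048  0.056] w 43.28355092465511 t 14.55
```

apply_moves(plan=[40, 0, 1, 0.6, 0, 0, 0, 48, 0, 1, 0.6, 0, 0, 0, 54, 0, 1, 0.6, 0, 0, 0, 60, 0, 1, 0.6, 0, 0, 0, 60, 0, 1, 0.6, 0, 0, 0, 60, 0, 1, -10, 0, 0, 0, 60, 0, 1, -40, 0, 0, 0, 60, 0, 1, -90, 0, 0, 0, 60, 0, 1, -150, 0, 0, 0, 60, 0, 1, -150, 0, 0, 0])

```text
time: 15.8
tool_pos: [389.5, -231.4, 225.2]
orientation: [2.433, 1.021, 0.282]
contact_force: [0.5, 0.2, 0.8]
gripper_width: 59.9
```

Run:
```python
from h import *
bedtcp(); f=wrist(); cv2.imwrite("pics/w7.png",f["image"]); B,M=frames()
print([(t,np.round(M.T@(d["position"]-B)),round(d["conf"],2)) for t in("oilstone","lever_grip","clamp_pad") for d in place_of(f,t)[:1]])
R=leverR(); go("hi",grip(.0,z=140),R); go("pre",grip(.0,z=105),R); go("at",grip(0,z=35),R)
```

```text
bed tcp [ 72.625  -0.605 162.732] bed F [0.622 0.49  0.512] rel rot [-0.462  0.165  0.061] w 59.87618837448125 t 15.8
[('oilstone', array([70., -5., -0.]), 0.9), ('lever_grip', array([190., -64.,  47.]), 0.95), ('clamp_pad', array([151.,   1.,  -2.]), 0.59)]
hi [-62.1 120.2  17.3] [-0.001  0.002  0.821] deg 47.0 world [ 424.5 -354.6  263.2]
pre [-62.1 120.3  52.3] [-0.001  0.002  0.821] deg 47.0 world [ 437.  -366.8  232.9]
at [-62.  120.4 122.3] [-0.001  0.002  0.821] deg 47.0 world [ 462.  -391.3  172.3]
```

View pics/w7.png

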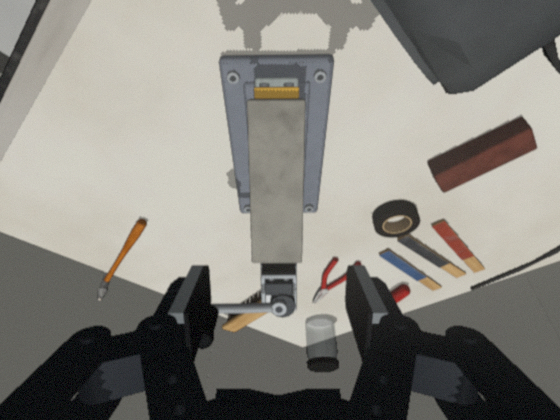

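The stone (247..305, centre 276) is centred on the bed and sits at the brass (centre 276). The lever is still open, with its arm pointing left. Next, the lever.

apply_moves(plan=[60, -20, 40, 0, 0, 0, 0.27, 60, -45, 85, 0, 0, 0, 0.55, 60, -62, 120, 17, 0, 0, 0.821, 60, -62, 120, 17, 0, 0, 0.821, 60, -62, 120, 17, 0, 0, 0.821, 60, -62, 120, 17, 0, 0, 0.821, 60, -62, 120, 52, 0, 0, 0.821, 60, -62, 120, 52, 0, 0, 0.821], newtons=20)

```text
time: 17.0
tool_pos: [435.9, -365.7, 230.5]
orientation: [2.736, -0.035, 0.522]
contact_force: [-0.8, 0.3, 0.1]
gripper_width: 60.1
```

Run:
```python
from h import *
bedtcp(); f=wrist(); B,M=frames()
print([(t,np.round(M.T@(d["position"]-B)),round(d["conf"],2)) for t in("oilstone","lever_grip") for d in place_of(f,t)[:1]])
go("at",grip(0,z=38),leverR())
```

```text
bed tcp [185.384 -63.917 103.661] bed F [-0.657 -0.352  0.536] rel rot [ 0.33  -0.213 46.979] w 60.1310993118973 t 17.0
[('oilstone', array([67., -1., -1.]), 0.96), ('lever_grip', array([187., -65.,  49.]), 0.77)]
at [-0.6 -0.2 68.3] [-0.     0.001  0.   ] deg 0.0 world [ 460.9 -390.3  174.9]
```

apply_moves(plan=[60, 0, 0, 40, 0, 0, 0, 60, 0, 0, 68, 0, 0, 0, 60, 0, 0, 68, 0, 0, 0, 5, 0, 0, 68, 0, 0, 0, 5, 0, 0, 68, 0, 0, 0, 5, 0, 0, 68, 0, 0, 0, 5, 0, 0, 68, 0, 0, 0, 5, 0, 0, 68, 0, 0, 0], newtons=30)

```text
time: 18.15
tool_pos: [461.2, -391.3, 177.0]
orientation: [2.728, -0.037, 0.528]
contact_force: [-5.7, 1.2, 6.6]
gripper_width: 17.8
```

Run:
```python
from h import *
bedtcp(); B,M=frames()
for q in(.25,.5,.75,1,1.25,1.45,1.58):
  go(q,grip(q,z=38),leverR())
```

```text
bed tcp [189.848 -64.5    39.373] bed F [-0.936 -3.105  8.127] rel rot [-0.144 -0.078 47.079] w 17.823677225327256 t 18.15
0.25 [11.9  7.7  1.4] [ 0.003  0.    -0.001] deg 0.0 world [ 472.1 -398.5  182.8]
0.5 [26.8 13.5  1.4] [ 0.003  0.    -0.001] deg 0.0 world [ 485.4 -403.3  190.3]
0.75 [42.6 15.5  1.4] [ 0.003  0.    -0.001] deg 0.0 world [ 499.9 -404.5  196.7]
1 [58.5 13.5  1.4] [ 0.003  0.    -0.001] deg 0.0 world [ 514.8 -402.   201.8]
1.25 [73.3  7.6  1.4] [ 0.003  0.    -0.001] deg 0.0 world [ 529.2 -395.9  205.3]
1.45 [83.8  0.4  1.4] [ 0.003  0.    -0.001] deg 0.0 world [ 539.6 -388.7  206.7]
1.58 [89.8 -5.3  1.3] [ 0.003  0.    -0.001] deg 0.0 world [ 545.7 -383.   206.9]
```

apply_moves(plan=[10, 5.5, 4, -2, 0, 0, 0, 10, 12, 8, -2, 0, 0, 0, 10, 27, 13.5, -2, 0, 0, 0, 10, 42.5, 15.5, -2, 0, 0, 0, 10, 58.5, 13.5, -2, 0, 0, 0, 10, 73, 7.5, -2, 0, 0, 0, 10, 84, 0.5, -2, 0, 0, 0, 10, 90, -5.5, -2, 0, 0, 0, 10, 91, -7, -2, 0, 0, 0, 10, 91, -7, -2, 0, 0, 0])

```text
time: 19.4
tool_pos: [544.1, -381.3, 208.2]
orientation: [2.728, -0.039, 0.522]
contact_force: [-7.0, -6.0, -0.9]
gripper_width: 17.3
```

Run:
```python
from h import *
bedtcp(); B,M=frames(); f=wrist()
print([(t,np.round(M.T@(d["position"]-B)),round(d["conf"],2)) for t in("oilstone","lever_grip","clamp_pad") for d in place_of(f,t)[:1]])
```

```text
bed tcp [250.613   0.672  40.307] bed F [-1.155 -9.16  -0.4  ] rel rot [-0.147 -0.362 47.086] w 17.310685226359368 t 19.4
[('lever_grip', array([252.,  -0.,  49.]), 0.8), ('clamp_pad', array([140.,   2.,  -1.]), 0.71)]
```

apply_moves(plan=[10, 1, -1.1, 0, 0, 0, 0, 10, 1, -1.1, 0, 0, 0, 0, 10, 1, -1.1, 0, 0, 0, 0])

```text
time: 19.98
tool_pos: [544.2, -381.3, 208.2]
orientation: [2.726, -0.041, 0.52]
contact_force: [-10.0, -8.7, 0.3]
gripper_width: 17.5
```

```bash
python3 -c "
from h import *
bedtcp()"
```

```text
bed tcp [250.6     0.735  40.29 ] bed F [ -0.735 -13.227   0.821] rel rot [-0.216 -0.5   47.136] w 17.53841302660273 t 19.975
```

The lever is hard against its shut stop: the force rose to 13 N with no movement. Relax, release and retract.

apply_moves(plan=[10, -1, 1.1, 0, 0, 0, 0, 28, -1, 1.1, 0, 0, 0, 0, 50, -1, 1.1, 0, 0, 0, 0, 50, -1, 1.1, 0, 0, 0, 0, 50, -1, 1.1, -30, 0, 0, 0, 50, -1, 1.1, -80, 0, 0, 0, 50, -1, 1.1, -130, 0, 0, 0, 50, -1, 1.1, -130, 0, 0, 0, 50, -1, -30, -160, 0, 0, 0, 50, -1, -30, -160, 0, 0, 0])

```text
time: 21.22
tool_pos: [492.4, -292.8, 336.7]
orientation: [2.731, -0.033, 0.531]
contact_force: [1.3, -0.6, 0.1]
gripper_width: 50.2
```

Run:
```python
from h import *
bedtcp(); f=wrist(); B,M=frames()
print([(t,np.round(M.T@(d["position"]-B)),round(d["conf"],2)) for t in("oilstone","lever_grip","clamp_pad") for d in place_of(f,t)[:1]])
t=optics.grab_frame("top")
for n in("compound_1","oil_bottle","slot_saw","tape_1"): print(n,[(np.round(d["position"]),round(d["conf"],2)) for d in place_of(t,n)[:2]])
a=f["image"]; b=t["image"][120:330,290:500]; b=cv2.resize(b,(420,420),interpolation=cv2.INTER_CUBIC)
cv2.imwrite("pics/fin.png",cv2.resize(np.hstack([a,b]),None,fx=.81,fy=.81))
```

```text
bed tcp [229.16   27.607 201.026] bed F [ 1.184  0.46  -0.566] rel rot [ 0.003  0.091 46.96 ] w 50.171994542019 t 21.225
[('oilstone', array([137.,   2.,  -2.]), 0.67), ('lever_grip', array([250.,  -5.,  50.]), 0.64), ('clamp_pad', array([142.,   3.,  -1.]), 0.63)]
compound_1 [(array([ 623., -152.,   -2.]), 0.7)]
oil_bottle [(array([585., 293.,  -1.]), 0.49)]
slot_saw [(array([468., 347.,   1.]), 0.69)]
tape_1 [(array([ 660., -273.,    1.]), 0.86)]
```

View pics/fin.png

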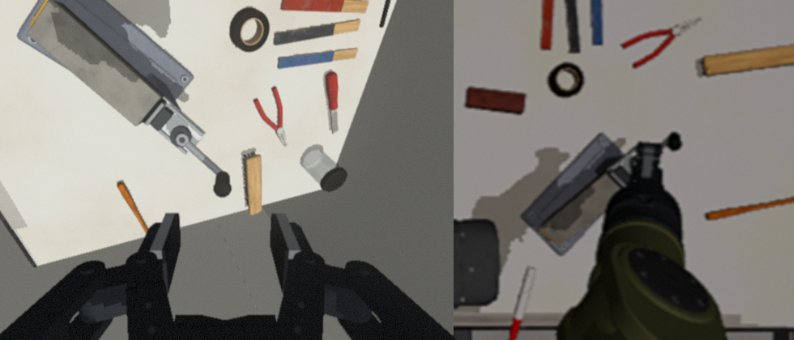

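The left half shows the lever along the bed axis with its grip at about (275,227) in full pixels, and the jaw on the stone. The right half shows the tape and compound where they were. I'll check the lever angle and then look at the toe.

Run:
```python
from h import *
f=wrist()
for q in(1.4,1.5,1.55): print(q,proj(f,grip(q,z=68)),proj(f,grip(q,z=48)))
print("piv",proj(f,bedpt([188,0,30])))
im=f["image"]; g=im.max(2); n,l,s,c=cv2.connectedComponentsWithStats(((g<50)).astype(np.uint8))
print([(s[i],c[i]) for i in range(1,n) if 80<s[i,4]<2500 and abs(c[i]-[275,225]).max()<25])
go("look",bedpt([90,0,170]),stoneR())
```

```text
1.4 [266.06  242.387] [266.769 233.297]
1.5 [271.766 237.929] [272.138 229.067]
1.55 [274.448 235.492] [274.661 226.756]
piv [224.128 173.835]
[]
look [-119.7  -75.9   29.8] [-0.001  0.001 -0.822] deg 47.0 world [ 398.1 -238.9  240.2]
```

apply_moves(plan=[50, -30, -20, 0, 0, 0, -0.2, 50, -60, -40, 0, 0, 0, -0.41, 50, -90, -60, 0, 0, 0, -0.62, 50, -120, -76, 20, 0, 0, -0.822, 50, -120, -76, 20, 0, 0, -0.822, 50, -120, -76, 20, 0, 0, -0.822])

```text
time: 22.48
tool_pos: [394.4, -235.3, 248.9]
orientation: [2.44, 1.023, 0.274]
contact_force: [-0.2, -0.7, -0.1]
gripper_width: 49.9
```

Run:
```python
from h import *
bedtcp(); f=wrist(); B,M=frames()
print([(t,np.round(M.T@(d["position"]-B)),round(d["conf"],2)) for t in("oilstone","lever_grip","clamp_pad") for d in place_of(f,t)[:1]])
cv2.imwrite("pics/toe.png",cv2.resize(f["image"][30:330,180:400],None,fx=2,fy=2,interpolation=cv2.INTER_CUBIC))
t=optics.grab_frame("scene"); print([(n,np.round(d["position"]),round(d["conf"],2)) for n in("compound_1","tape_1","oil_bottle","slot_saw") for d in spot_in(t,n)[:1]])
```

```text
bed tcp [ 89.819   0.018 180.16 ] bed F [ 0.24  -0.598 -0.234] rel rot [ 0.004 -0.025  0.027] w 49.8556360048929 t 22.475
[('oilstone', array([71., -6., -0.]), 0.9), ('lever_grip', array([250.,  -1.,  46.]), 0.66), ('clamp_pad', array([141.,   6.,   1.]), 0.5)]
[('compound_1', array([ 616., -143.,   26.]), 0.65), ('tape_1', array([ 659., -268.,   14.]), 0.46), ('oil_bottle', array([ 657., -268.,   13.]), 0.69), ('slot_saw', array([388., 365.,  22.]), 0.74)]
```

View pics/toe.png

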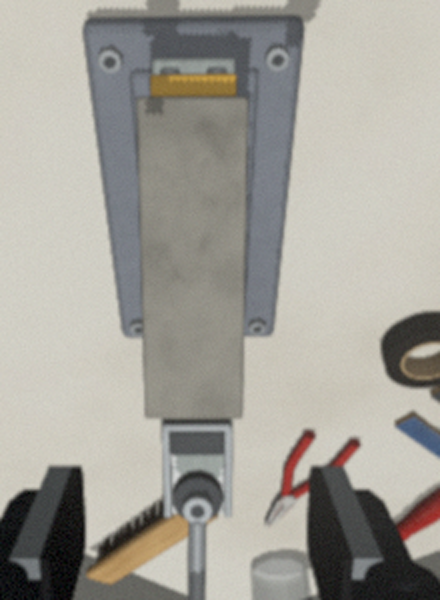

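```bash
python3 -c "
from h import *
print(ticket.finish_job())"
```

```text
the job is handed in; nothing more can be done
None
```

The oilstone is clamped on the honing stand against the brass stop, and I handed the job in at about 22.5 s.

- **Lever opened:** I swung it until it met its open stop, with the TCP at bed (188.5, −64) mm and 8 N against it.
- **Stone laid:** I gripped the stone across its width and lowered it onto the bed. First contact peaked at about 11 N, a little firmer than I meant. I eased off, slid it to the brass stop (6 N, no further movement) and let go.
- **Lever closed:** I swung it fully shut. The force rose from 9 to 13 N with no movement. Then I released it and backed away.

**Last checks:**
- **Stone:** it lies flush with the brass stop and within about 1 mm of the bed's middle, with the jaw against its upper end.
- **Lever:** in the wrist picture the grip sits where 1.55 rad predicts.
- **Bystanders:** the compound, tape, saw and bottle are within 4 mm of where they started in the top view, which is within measuring error.

**Checks that disagreed:**
- The network put the stone at y = −6 mm and the pad at y = +6 mm in the last look. The picture showed both centred, so I took those as network error.
- One reading put the lever grip 5 mm short of fully shut, but the picture and the force at the stop did not support that.
- In the last scene view the network's "oil bottle" was really the tape. The bottle's position comes from the top view alone, at 0.49 confidence.

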